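# Fit the hinge pin through both ears of a bracket

### The job

Take the long pin with the red grip out of the wooden pin rack and thread it, point down, through both ears of the grey hinge bracket: through the brass-ringed hole in the upper ear, then the one in the lower ear. Keep hold of it until it is fully home, with its collar resting flat on the upper ear, then let go. Leave the yellow and blue pins in the rack.

Things in the scene. Friction and masses are not known exactly. Their poses are not given: they have to be found in the camera images.
- red_pin: long pin, red grip: 79 mm steel shaft, 13 mm diameter (last 13 mm taper to 5 mm), under a steel collar 36 mm diameter, 5 mm thick; round grip on top, 24 mm diameter, 40 mm tall. Origin on the axis at the collar's underside, z up (grip z = 5 to 45 mm). 0.1 to 0.2 kg. Hangs upright by its collar in one of the rack's holes, collar underside 95 mm above the table
- red_pin_tip (a point): the pointed lower end of the red pin, on its axis 79 mm below the collar's underside
- yellow_pin: short pin, yellow grip, too short for the bracket: 40 mm steel shaft, 13 mm diameter (last 13 mm taper to 5 mm), under a steel collar 36 mm diameter, 5 mm thick; round grip on top, 24 mm diameter, 40 mm tall. Origin on the axis at the collar's underside, z up (grip z = 5 to 45 mm). 0.1 to 0.2 kg. Hangs in the rack, stays there
- blue_pin: short pin, blue grip, too short for the bracket: 40 mm steel shaft, 13 mm diameter (last 13 mm taper to 5 mm), under a steel collar 36 mm diameter, 5 mm thick; round grip on top, 24 mm diameter, 40 mm tall. Origin on the axis at the collar's underside, z up (grip z = 5 to 45 mm). 0.1 to 0.2 kg. Hangs in the rack, stays there
- pin_rack: fixed plywood rack: plate 64 x 210 x 12 mm, top 95 mm above the table, on two end legs; three 20 mm holes at x = 0, y = -70, 0, +70 mm of its frame, any pin in any hole, grips reaching 140 mm above the table. Origin on the table under the plate's centre, z up, x across the row (pinch grips along x to clear the next pin). Yaw up to 0.35 rad; left or right of the bracket
- bracket: fixed grey steel C-shaped hinge bracket: foot 130 x 110 x 8 mm, two ears 70 x 70 x 12 mm one above the other, joined by an upright web 35 to 47 mm along +x from the bores, 90 mm high; nothing stands above the upper brass ring. Origin on the table on the bores' axis, z up along the bores. Yaw up to 0.35 rad
- upper_bore (a point): centre of the upper bore at the top of its brass ring, 92 mm above the table; the collar rests here when the pin is home. Bore 24 mm diameter, upright; ring 35 mm outside diameter, 2 mm high, lying on the ear. z up
- lower_bore (a point): centre of the lower bore (also 24 mm, same axis, same ring) at the top of its ring, 38 mm above the table, 54 mm straight below the upper one; ear and ring are 14 mm thick. When the pin is home its tip is 25 mm below this point

How it is judged:
By the outcome, as a careful person would: the job done as asked, in the order asked, and still so for the second after the job is handed in, with the robot touching nothing.
It also fails if it takes over 45 s, if anything falls off the work surface, if the arm or the gripper's body presses on something with over 40 N, if the wrist force passes 120 N, or if a joint passes its speed limit or range.

### The arm

A 7-joint arm with a two-finger parallel gripper is mounted at the origin on a cart in front of the work surface, level with it; the furniture and walls round the work are solid. World frame = base frame: x ahead of the robot, y to its left, z up, the work surface at z = 0. Lengths are in m, angles in rad, forces in N, time in s.
With the tool pointing down it reaches from about 0.425 to 0.925 m from the base axis. Payload 6.8 kg.
Tool frame: the origin (TCP) lies at the very end of the fingers, on their centre line; the grasp point (between the pads) lies 19 mm behind it; z points along the fingers, x is the direction in which the jaws open and shut, and the axes are right-handed (so a half turn about z gives the same grasp; the last joint's range is limited). The gripper opens to 85 mm and grips with 20 to 120 N. Pads are 22 mm wide; open, the fingers measure 114 mm over their backs; the gripper's body (76 mm by 85 mm) begins 54 mm behind the grasp point. The pads swing forward as they close: fully open they stand 13 mm farther back than shut.
Start: joints at [-1.275, 0.477, 0.022, 1.555, -0.011, 1.109, -0.083], TCP at [0.265, 0.621, 0.231] pointing down, gripper open.
Joint ranges: [-2.96, 2.96], [-0.34, 2.1], [-1.41, 1.46], [0.24, 2.44], [-1.37, 4.51], [0.17, 1.92], [-2.96, 2.96]. Speed limits (rad/s): [2.39, 2.39, 3.14, 3.14, 3.14, 3.14, 3.14].

### API

Orientations are given as a rotation vector (axis times angle).
In Python, from bench import r, grab_frame gives the robot as it stands. The module is installed in compiled form; this text tells all that it offers.
- The arm moves only by the tool send_rows, never from a script. Its argument "series" is a list of rows, each a list of 2 entries, a list of its own where there are three numbers: the shift along the tool's x, y, z in m, then the turn, a rotation vector about the tool's x, y, z in units of 5 degrees (1.0 is 5 degrees). A call has 1 to 20 rows; each row shifts and turns the commanded pose from where the row before left it, along the tool's axes as they then stand; what a row does not reach is not made up. A row lasts 1/8 s, in which the tool goes at most 62.5 mm and 10.7 degrees, less where a joint would pass 70% of its speed; a pose out of reach is approached as far as the arm can. A call is refused whole if a number of a shift passes 0.0625 or a number of a turn 1, either way. A call with a gripper value outside its range is refused whole. "fingers" is the closure in counts, from 0 (fully open) to 255 (shut), set as the call begins (left out, the last holds). The fingers move at their own pace and stop on an object; "grip_force" is the grip in N (left out, the last holds). Time passes only in rows, so rows that do not move let the fingers close. It gives the time, the measured TCP pose, the force and the opening at its end, in the units of the state.
- r.get_obs(): the state, without advancing time (a new reading comes with each control period).
- grab_frame(name): name is "scene" or "side" or "wrist"; returns a dict with "frame" (384x512x3 uint8, red, green, blue), "fx", "fy", "cx", "cy" (pixels), "origin" and "rotation" of the camera in the world; the wrist camera has in their place "T_tool_cam" (4x4, takes a point from camera to tool coordinates, whose origin is the TCP and whose axes are the tool frame's). Camera axes: x right, y down, z forward; pixel columns grow to the right and rows downward; lengths in m; the calibration is good to about 2 mm. A picture is of the moment at which its call begins: read the wrist's pose just before it. There is no depth.
- r.hand_in(): hands the job in, once; it reports no verdict.
The state is a dict: "clock": time; "joints": joint angles; "qvel": joint speeds; "tau": joint torques, N m; "tcp_pos": TCP position; "orientation": TCP orientation; "contact_force": force on the tool from outside, world axes, zero at the start; "moment": the same for the moment, N m; "grip_width": finger opening in m.
Only numpy, scipy, OpenCV 4.12 (cv2) and the standard library are available. Lean on these libraries where they do the work, as an engineer would, in place of code of your own. Each camera call takes 0.05 s, during which the arm holds its last target.

## Working session

There is one attempt and no reset: what is moved stays moved. The work goes in short steps, Python scripts to look and compute and a tool call to move; the robot and the scene stay as the last step left them, time stands still between calls to the robot, and variables do not carry over. Pictures are saved under pics/ and viewed, and the job is handed in when it is done.

Besides the shell and the picture viewer there is one more tool, called in YAML: its name, and indented under it one key for each argument. send_rows: Moves the arm, as the interface text tells. Its arguments: {"type":"object","properties":{"series":{"type":"array"},"fingers":{"type":"number"},"grip_force":{"type":"number"}},"required":["series"]}

```bash
mkdir -p pics
python3 - <<'E'
from bench import r, grab_frame
import cv2,pickle,numpy as np
o=r.get_obs();print(o)
for n in("scene","side","wrist"):
    f=grab_frame(n);pickle.dump((o,f),open(f"pics/{n}0.pkl","wb"))
    cv2.imwrite(f"pics/{n}0.png",f["frame"][:,:,::-1]);print(n,{k:v for k,v in f.items() if k!="frame"})
E
```

```text
{'clock': 0.0, 'joints': array([-1.27509784,  0.47776699,  0.02232392,  1.55640213, -0.01147085,
        1.10930063, -0.08311148]), 'qvel': array([-0.00024894,  0.00037283, -0.00089848,  0.0012676 , -0.00012298,
       -0.00120347,  0.00266453]), 'tau': array([-2.95011150e-04, -5.96457517e+01,  1.60820983e+00, -2.81184840e+01,
        1.25366074e-02,  9.50599322e-03, -1.98860960e-05]), 'tcp_pos': array([0.26500528, 0.62018972, 0.23036844]), 'orientation': array([ 2.62084782e+00,  1.73030424e+00, -2.15656956e-03]), 'contact_force': array([0.17812112, 0.2219513 , 0.10457282]), 'moment': array([-0.06286702, -0.05236406,  0.01744912]), 'grip_width': 0.0855475138664394}
scene {'fx': 480.8741355690089, 'fy': 480.8741355690089, 'cx': 260.8407933104879, 'cy': 187.95311393548548, 'origin': array([ 0.03545578, -0.47235331,  0.83324034]), 'rotation': array([-2.24202122,  0.97019926, -0.35757327])}
side {'fx': 407.76465612943986, 'fy': 407.76465612943986, 'cx': 258.18837575325114, 'cy': 179.58116610822088, 'origin': array([0.43401344, 0.73992047, 0.52705017]), 'rotation': array([-0.14922953,  2.68467614, -1.5491685 ])}
wrist {'fx': 271.94856385209414, 'fy': 271.94856385209414, 'cx': 252.35187513020918, 'cy': 188.8071868278783, 'T_tool_cam': array([[ 9.99999834e-01,  4.72455427e-04,  3.29250657e-04,
        -5.86141994e-04],
       [-5.42848475e-04,  9.64203253e-01,  2.65163709e-01,
        -6.76650997e-02],
       [-1.92186521e-04, -2.65163843e-01,  9.64203350e-01,
        -1.43490627e-01],
       [ 0.00000000e+00,  0.00000000e+00,  0.00000000e+00,
         1.00000000e+00]])}
```

View pics/scene0.png

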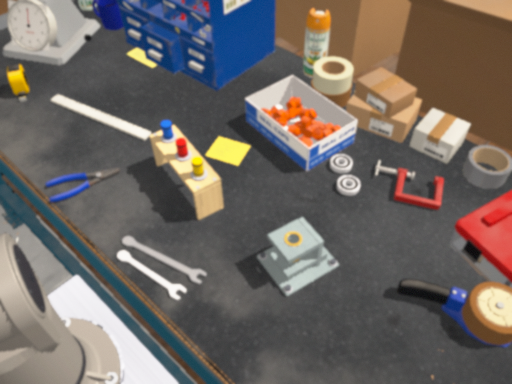

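View pics/side0.png

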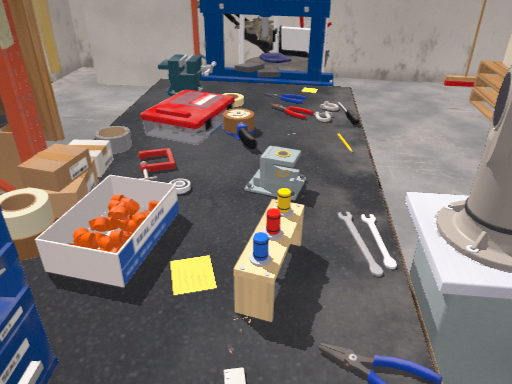

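View pics/wrist0.png

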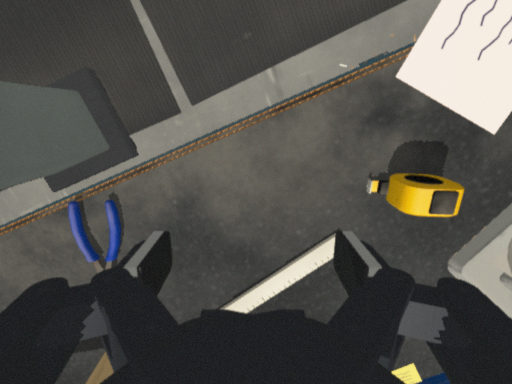

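The scene view shows the rack with blue (166,128), red (182,147, middle hole) and yellow (198,166), and the bracket's brass ring at (293,239). The side view shows red at (274,219) and the bracket top at (282,153). Next I'll locate these by colour masks and rays.

```bash
cat > h.py <<'E'
import numpy as np,cv2,pickle
from scipy.spatial.transform import Rotation as R
def pose(o,f):
    if "T_tool_cam" in f:
        T=np.eye(4);T[:3,:3]=R.from_rotvec(o["orientation"]).as_matrix();T[:3,3]=o["tcp_pos"]
        T=T@f["T_tool_cam"];return T[:3,:3],T[:3,3]
    return R.from_rotvec(f["rotation"]).as_matrix(),np.array(f["origin"])
def ray(o,f,u,v):
    M,c=pose(o,f);d=M@np.array([(u-f["cx"])/f["fx"],(v-f["cy"])/f["fy"],1]);return c,d
def onz(o,f,u,v,z):
    c,d=ray(o,f,u,v);return c+d*(z-c[2])/d[2]
def proj(o,f,p):
    M,c=pose(o,f);q=M.T@(np.array(p)-c);return np.array([f["fx"]*q[0]/q[2]+f["cx"],f["fy"]*q[1]/q[2]+f["cy"]])
def tri(rays):
    A=np.zeros((3,3));b=np.zeros(3)
    for c,d in rays:
        d=d/np.linalg.norm(d);P=np.eye(3)-np.outer(d,d);A+=P;b+=P@c
    return np.linalg.solve(A,b)
def masks(img,roi):
    h=cv2.cvtColor(img,cv2.COLOR_RGB2HSV);x0,y0,x1,y1=roi
    m0=np.zeros(h.shape[:2],np.uint8);m0[y0:y1,x0:x1]=255
    def rg(l,u): return cv2.inRange(h,np.array(l),np.array(u))&m0
    return {"red":rg((0,150,70),(6,255,255))|rg((172,150,70),(180,255,255)),"yellow":rg((22,150,90),(34,255,255)),"blue":rg((104,150,60),(122,255,255)),"brass":rg((12,70,90),(30,255,255))}
def blobs(m):
    n,l,s,c=cv2.connectedComponentsWithStats(m)
    return [(s[i].tolist(),c[i].round(1).tolist()) for i in range(1,n) if s[i][4]>15]
E
python3 - <<'E'
from h import *
for n,roi,roib in(("scene",(140,105,225,190),(270,220,320,260)),("side",(240,180,300,265),(258,145,305,175))):
    o,f=pickle.load(open(f"pics/{n}0.pkl","rb"))
    m=masks(f["frame"],roi)
    for k in("red","yellow","blue"):
        for b in blobs(m[k]): print(n,k,b, onz(o,f,*b[1],0.12).round(4))
    for b in blobs(masks(f["frame"],roib)["brass"]): print(n,"brass",b,onz(o,f,*b[1],0.092).round(4))
    x0,y0,x1,y1=(140,110,330,300) if n=="scene" else (225,130,325,320)
    c=f["frame"][y0:y1,x0:x1,::-1];s=600//(y1-y0);cv2.imwrite(f"pics/{n}c.png",cv2.resize(c,None,fx=s,fy=s,interpolation=cv2.INTER_CUBIC))
E
```

```text
scene red ([176, 138, 11, 19, 151], [181.4, 146.9]) [0.464 0.18  0.12 ]
scene yellow ([206, 137, 19, 25, 290], [217.2, 149.3]) [0.5115 0.1177 0.12  ]
scene yellow ([192, 157, 11, 19, 181], [197.4, 165.5]) [0.45   0.1123 0.12  ]
scene blue ([160, 120, 12, 18, 151], [166.4, 127.9]) [0.4815 0.2526 0.12  ]
scene brass ([284, 231, 18, 16, 160], [292.7, 238.3]) [ 0.4606 -0.1422  0.092 ]
side red ([266, 208, 15, 27, 305], [272.9, 220.7]) [0.4609 0.1753 0.12  ]
side yellow ([277, 188, 14, 24, 263], [283.7, 199.0]) [0.446 0.105 0.12 ]
side blue ([253, 233, 15, 28, 342], [260.2, 246.0]) [0.4758 0.2445 0.12  ]
side brass ([276, 150, 14, 7, 59], [282.7, 153.2]) [ 0.4591 -0.1416  0.092 ]
side brass ([275, 170, 14, 5, 36], [281.4, 171.7]) [ 0.4573 -0.0494  0.092 ]
```

View pics/scenec.png

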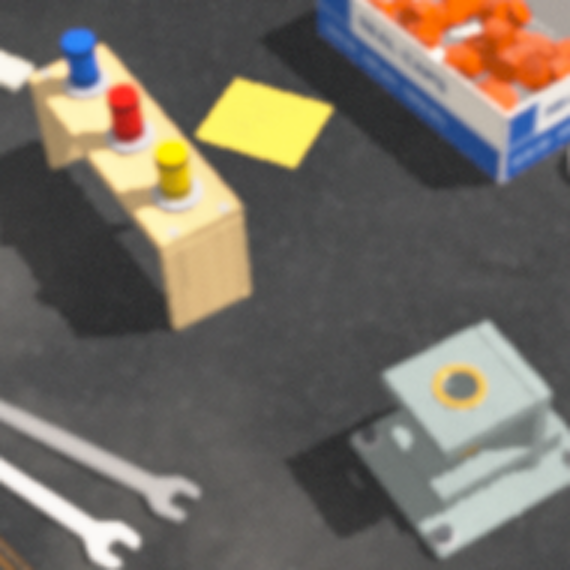

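View pics/sidec.png

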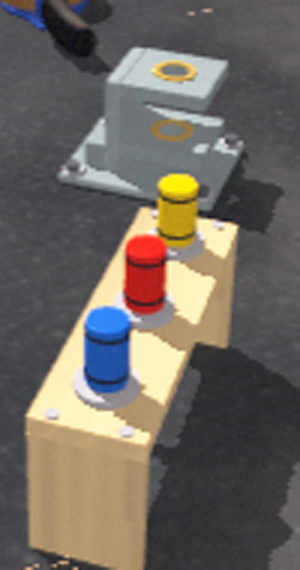

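```bash
cat > plan.py <<'E'
from h import *
def plan(o,target,yawx,n):
    """world straight line + turn about tool z so tool x points at yaw yawx; prints rows"""
    M=R.from_rotvec(o["orientation"]).as_matrix();p=np.array(o["tcp_pos"])
    y0=np.arctan2(M[1,0],M[0,0]);dy=(yawx-y0+np.pi)%(2*np.pi)-np.pi
    print("yaw now",np.degrees(y0),"turn",np.degrees(dy),"tool z",M[:,2].round(4))
    u=round(-np.degrees(dy)/5/n,3);out=[];
    for i in range(n):
        g=p+(np.array(target)-p)/(n-i); s=(M.T@(g-p)).round(4)
        out.append([s.tolist(),[0,0,u]]);p=p+M@s;M=M@R.from_rotvec([0,0,np.radians(5*u)]).as_matrix()
    print(str(out).replace(" ",""));print("end",p)
E
python3 - <<'E'
from plan import *
from bench import r
plan(r.get_obs(),[.462,.177,.235],np.radians(-12.6),16)
E
```

```text
yaw now 66.86653610341196 turn -79.46653610341197 tool z [-5.0e-04 -1.2e-03 -1.0e+00]
[[[-0.0206,0.0222,-0.0002],[0,0,np.float64(0.993)]],[[-0.0186,0.0239,-0.0003],[0,0,np.float64(0.993)]],[[-0.0165,0.0254,-0.0002],[0,0,np.float64(0.993)]],[[-0.0142,0.0268,-0.0003],[0,0,np.float64(0.993)]],[[-0.0119,0.0279,-0.0002],[0,0,np.float64(0.993)]],[[-0.0094,0.0288,-0.0003],[0,0,np.float64(0.993)]],[[-0.0069,0.0295,-0.0002],[0,0,np.float64(0.993)]],[[-0.0043,0.03,-0.0003],[0,0,np.float64(0.993)]],[[-0.0017,0.0303,-0.0002],[0,0,np.float64(0.993)]],[[0.0009,0.0303,-0.0003],[0,0,np.float64(0.993)]],[[0.0036,0.0301,-0.0002],[0,0,np.float64(0.993)]],[[0.0061,0.0297,-0.0003],[0,0,np.float64(0.993)]],[[0.0087,0.0291,-0.0002],[0,0,np.float64(0.993)]],[[0.0112,0.0282,-0.0003],[0,0,np.float64(0.993)]],[[0.0136,0.0271,-0.0002],[0,0,np.float64(0.993)]],[[0.0159,0.0259,-0.0003],[0,0,np.float64(0.993)]]]
end [0.46201901 0.17697955 0.23503833]
```

send_rows:
  series:
    - [[-0.021,0.022,0],[0,0,0.99]]
    - [[-0.019,0.024,0],[0,0,0.99]]
    - [[-0.016,0.025,0],[0,0,0.99]]
    - [[-0.014,0.027,0],[0,0,0.99]]
    - [[-0.012,0.028,0],[0,0,0.99]]
    - [[-0.009,0.029,0],[0,0,0.99]]
    - [[-0.007,0.03,0],[0,0,0.99]]
    - [[-0.004,0.03,0],[0,0,0.99]]
    - [[-0.002,0.03,-0.001],[0,0,0.99]]
    - [[0.001,0.03,-0.001],[0,0,0.99]]
    - [[0.004,0.03,-0.001],[0,0,0.99]]
    - [[0.006,0.03,-0.001],[0,0,0.99]]
    - [[0.009,0.029,0],[0,0,0.99]]
    - [[0.011,0.028,0],[0,0,0.99]]
    - [[0.014,0.027,0],[0,0,0.99]]
    - [[0.016,0.026,0],[0,0,0.99]]
    - [[0,0,0],[0,0,0]]
    - [[0,0,0],[0,0,0]]
    - [[0,0,0],[0,0,0]]
  fingers: 0
  grip_force: 60

```text
clock: 2.52
tcp_pos: [0.4639, 0.1789, 0.2352]
orientation: [-3.124, 0.335, 0.0]
contact_force: [0.3, -0.4, 0.0]
grip_width: 0.0855
```

Run:
```python
from h import *
from bench import r,grab_frame
o=r.get_obs();f=grab_frame("wrist");pickle.dump((o,f),open("pics/wrist1.pkl","wb"));cv2.imwrite("pics/wrist1.png",f["frame"][:,:,::-1])
print(o["clock"],o["tcp_pos"],o["joints"],o["contact_force"])
for n in("scene","side"):
    g=grab_frame(n);cv2.imwrite(f"pics/{n}1.png",g["frame"][:,:,::-1])
m=masks(f["frame"],(0,0,512,384))
for k in("red","yellow","blue"):
    for b in blobs(m[k]): print(k,b,onz(o,f,*b[1],.14).round(4))
```

```text
2.525 [0.46390876 0.17894318 0.23520639] [-0.89193673  0.18283669  0.4556001   1.99136111 -0.09629911  0.98800247
 -0.60351546] [ 0.27832853 -0.36373883  0.03291303]
red ([239, 173, 25, 32, 617], [250.9, 188.9]) [0.4622 0.1803 0.14  ]
yellow ([366, 94, 8, 16, 20], [369.2, 101.4]) [0.575  0.2335 0.14  ]
yellow ([240, 235, 23, 38, 699], [251.0, 254.1]) [0.4482 0.1159 0.14  ]
blue ([21, 10, 80, 38, 616], [68.0, 27.0]) [0.3502 0.339  0.14  ]
blue ([25, 57, 75, 18, 270], [70.4, 69.5]) [0.3402 0.3096 0.14  ]
blue ([24, 58, 54, 7, 103], [47.8, 61.6]) [0.3247 0.319  0.14  ]
blue ([451, 72, 26, 44, 901], [463.3, 94.1]) [0.6519 0.2228 0.14  ]
blue ([419, 77, 33, 177, 2043], [434.2, 164.2]) [0.6261 0.1681 0.14  ]
blue ([238, 100, 27, 27, 585], [250.7, 113.1]) [0.4762 0.2453 0.14  ]
```

View pics/wrist1.png

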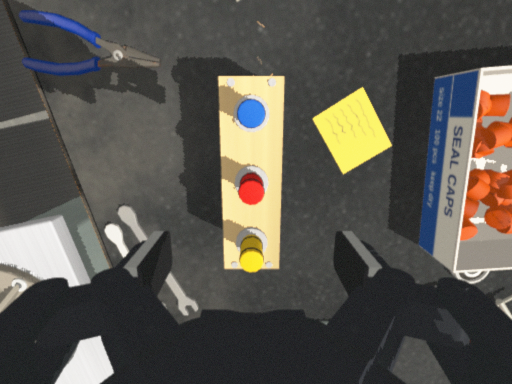

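Run:
```python
from h import *
from plan import plan
o,f=pickle.load(open("pics/wrist1.pkl","rb"))
print(onz(o,f,250.9,191.5,.14), onz(o,f,250.9,188.9,.132))
# projected extents for hypotheses
rays=[]
for n,uv in(("scene",(181.4,146.9)),("side",(272.9,220.7))):
    a,g=pickle.load(open(f"pics/{n}0.pkl","rb"));rays.append(ray(a,g,*uv))
print(tri(rays)); rays.append(ray(o,f,250.9,188.9));print(tri(rays))
b=pickle.load(open("pics/scene0.pkl","rb"));
t=np.linspace(0,2*np.pi,40)
for c in([.462,.1775],[.4618,.1790],[.463,.176]):
  print(c)
  for (a,g) in [pickle.load(open(f"pics/{n}.pkl","rb")) for n in("scene0","side0","wrist1")]:
    P=np.array([proj(a,g,[c[0]+.012*np.cos(q),c[1]+.012*np.sin(q),z]) for z in(.10,.14) for q in t]);print("  ",P.min(0).round(1),P.max(0).round(1))
```

```text
[0.46164145 0.1778787  0.14      ] [0.46165081 0.17814106 0.132     ]
[0.46162491 0.17786622 0.12227361]
[0.46131016 0.1767282  0.12254187]
[0.462, 0.1775]
   [174.5 137.3] [188.2 158.4]
   [264.9 207.6] [279.8 235.2]
   [238.2 170.2] [264.5 204.3]
[0.4618, 0.179]
   [174. 137.] [187.7 158.2]
   [264.9 208.1] [279.8 235.7]
   [237.6 168.9] [264.  202.8]
[0.463, 0.176]
   [175.4 137.3] [189.  158.5]
   [264.4 207.1] [279.2 234.6]
   [239.7 171.4] [265.9 205.6]
```

Run:
```python
import cv2
a=cv2.imread("pics/side1.png");cv2.imwrite("pics/side1c.png",cv2.resize(a[60:330,150:400],None,fx=2,fy=2))
```

```text
(no output)
```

View pics/side1c.png

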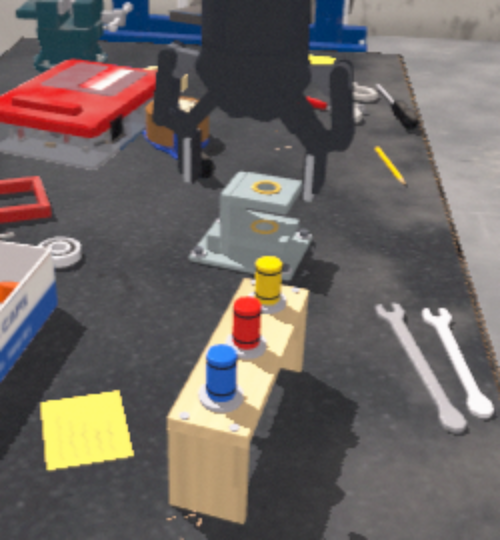

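The wrist view shows the jaws square across the row, with red at (251,191), so the pin axis is at about (0.4618, 0.177). I'll descend and grip.

send_rows:
  series:
    - [[-0.002,0.002,0.02],[0,0,0]]
    - [[0,0,0.025],[0,0,0]]
    - [[0,0,0.025],[0,0,0]]
    - [[0,0,0.02],[0,0,0]]
    - [[0,0,0.016],[0,0,0]]
    - [[0,0,0.012],[0,0,0]]
    - [[0,0,0.008],[0,0,0]]
    - [[0,0,0],[0,0,0]]
    - [[0,0,0],[0,0,0]]
    - [[0,0,0],[0,0,0]]

```text
clock: 3.92
tcp_pos: [0.4622, 0.1767, 0.1098]
orientation: [-3.123, 0.338, -0.001]
contact_force: [-1.2, -0.4, -1.3]
grip_width: 0.0852
```

Run:
```python
from h import *
from bench import r,grab_frame
o=r.get_obs();f=grab_frame("wrist");cv2.imwrite("pics/wrist2.png",f["frame"][:,:,::-1])
print(o["clock"],o["tcp_pos"],o["contact_force"])
```

```text
3.925 [0.46215844 0.17673607 0.10977694] [-1.16092471 -0.43846845 -1.31037326]
```

View pics/wrist2.png

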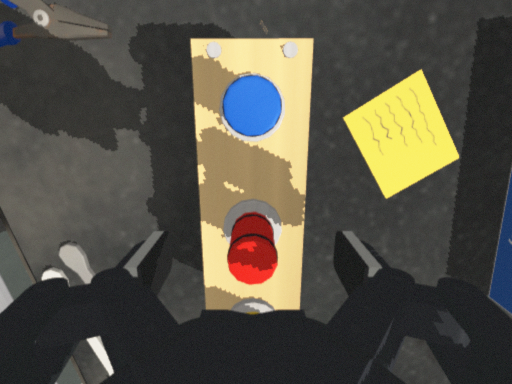

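The red grip (252,250) lies centred between the pads and the neighbouring pins are clear, so I'll close.

send_rows:
  series:
    - [[0,0,0],[0,0,0]]
    - [[0,0,0],[0,0,0]]
    - [[0,0,0],[0,0,0]]
    - [[0,0,0],[0,0,0]]
    - [[0,0,0],[0,0,0]]
    - [[0,0,0],[0,0,0]]
    - [[0,0,0],[0,0,0]]
    - [[0,0,0],[0,0,0]]
    - [[0,0,0],[0,0,0]]
    - [[0,0,0],[0,0,0]]
  fingers: 255
  grip_force: 70

```text
clock: 5.22
tcp_pos: [0.462, 0.1766, 0.1095]
orientation: [-3.123, 0.338, -0.001]
contact_force: [-0.9, 0.3, 5.1]
grip_width: 0.022
```

Run:
```python
from h import *
from bench import r,grab_frame
o=r.get_obs();f=grab_frame("wrist");cv2.imwrite("pics/wrist3.png",f["frame"][:,:,::-1])
print(o["clock"],o["tcp_pos"],o["contact_force"],o["grip_width"])
```

```text
5.225 [0.46201778 0.17661821 0.10952865] [-0.89624968  0.28333086  5.05635335] 0.022006848995482924
```

View pics/wrist3.png

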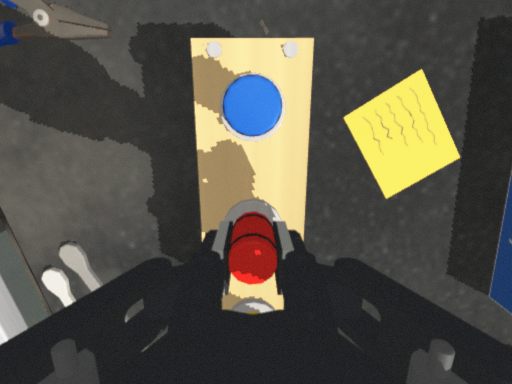

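send_rows:
  series:
    - [[0,0,-0.005],[0,0,0]]
    - [[0,0,-0.01],[0,0,0]]
    - [[0,0,-0.015],[0,0,0]]
    - [[0,0,-0.02],[0,0,0]]
    - [[0,0,-0.02],[0,0,0]]
    - [[0,0,-0.02],[0,0,0]]
    - [[0,0,-0.02],[0,0,0]]
    - [[0,0,-0.02],[0,0,0]]
    - [[0,0,-0.02],[0,0,0]]
    - [[0,0,0],[0,0,0]]
    - [[0,0,0],[0,0,0]]

```text
clock: 6.65
tcp_pos: [0.4614, 0.1764, 0.259]
orientation: [3.123, -0.338, -0.001]
contact_force: [-0.3, -0.1, -1.9]
grip_width: 0.022
```

Run:
```python
from h import *
from bench import r,grab_frame
from plan import plan
o=r.get_obs()
print(o["clock"],o["tcp_pos"],o["contact_force"],o["grip_width"],o["joints"])
ims=[]
for n in("scene","side"):
    g=grab_frame(n);pickle.dump((o,g),open(f"pics/{n}2.pkl","wb"));c=g["frame"][60:310,130:350,::-1] if n=="scene" else g["frame"][30:280,190:370,::-1]
    ims.append(cv2.resize(c,None,fx=2,fy=2))
cv2.imwrite("pics/lift.png",np.hstack(ims))
plan(o,[.460,-.142,.262],np.radians(-12.6),14)
```

```text
6.65 [0.46138501 0.17635974 0.25897353] [-0.28951307 -0.08372921 -1.91317023] 0.021969194856551723 [-0.90727493  0.14830148  0.46734679  1.96987503 -0.0774619   1.04088039
 -0.62048949]
yaw now -12.34030004064057 turn -0.2596999593594256 tool z [-5.e-04 -0.e+00 -1.e+00]
[[[0.0048,0.0222,-0.0002],[0,0,np.float64(0.004)]],[[0.0048,0.0222,-0.0002],[0,0,np.float64(0.004)]],[[0.0048,0.0222,-0.0002],[0,0,np.float64(0.004)]],[[0.0048,0.0222,-0.0002],[0,0,np.float64(0.004)]],[[0.0048,0.0222,-0.0002],[0,0,np.float64(0.004)]],[[0.0048,0.0222,-0.0002],[0,0,np.float64(0.004)]],[[0.0048,0.0222,-0.0002],[0,0,np.float64(0.004)]],[[0.0048,0.0223,-0.0002],[0,0,np.float64(0.004)]],[[0.0048,0.0222,-0.0002],[0,0,np.float64(0.004)]],[[0.0048,0.0223,-0.0002],[0,0,np.float64(0.004)]],[[0.0048,0.0222,-0.0003],[0,0,np.float64(0.004)]],[[0.0049,0.0223,-0.0002],[0,0,np.float64(0.004)]],[[0.0048,0.0222,-0.0003],[0,0,np.float64(0.004)]],[[0.0049,0.0222,-0.0002],[0,0,np.float64(0.004)]]]
end [ 0.46001914 -0.14195471  0.26197676]
```

View pics/lift.png

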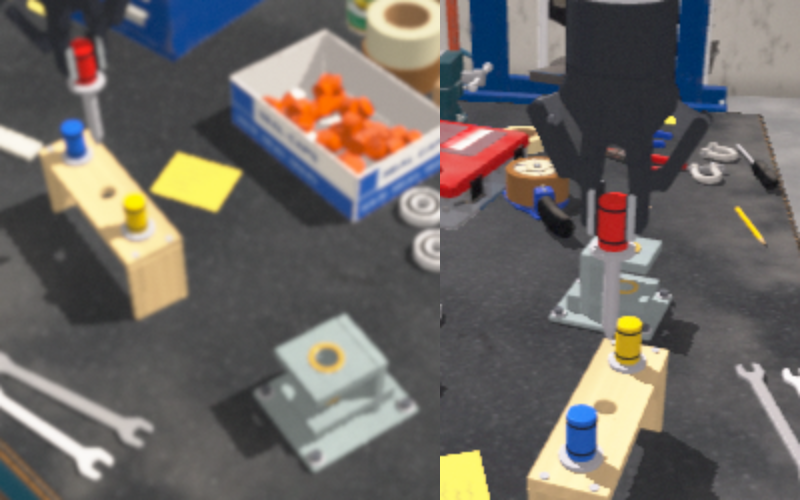

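The lift view shows the pin hanging straight from the jaws, well clear of the rack with the other two pins still in place. I'll go over to the bracket.

send_rows:
  series:
    - [[0.002,0.011,0],[0,0,0]]
    - [[0.005,0.022,0],[0,0,0]]
    - [[0.005,0.022,0],[0,0,0]]
    - [[0.005,0.022,0],[0,0,0]]
    - [[0.005,0.022,0],[0,0,0]]
    - [[0.005,0.022,0],[0,0,0]]
    - [[0.005,0.022,0],[0,0,0]]
    - [[0.005,0.022,0],[0,0,0]]
    - [[0.005,0.022,0],[0,0,0]]
    - [[0.005,0.022,0],[0,0,0]]
    - [[0.005,0.022,0],[0,0,0]]
    - [[0.005,0.022,0],[0,0,0]]
    - [[0.005,0.022,0],[0,0,0]]
    - [[0.005,0.022,0],[0,0,0]]
    - [[0.005,0.022,0],[0,0,0]]
    - [[0,0,0],[0,0,0]]
    - [[0,0,0],[0,0,0]]
    - [[0,0,0],[0,0,0]]

```text
clock: 9.0
tcp_pos: [0.4639, -0.1496, 0.2591]
orientation: [-3.123, 0.335, 0.001]
contact_force: [-0.0, -0.3, -1.1]
grip_width: 0.0218
```

Run:
```python
from h import *
from bench import r,grab_frame
o=r.get_obs()
print(o["clock"],o["tcp_pos"],o["orientation"],o["contact_force"],o["grip_width"],o["joints"])
ims=[]
for n in("scene","side","wrist"):
    g=grab_frame(n);pickle.dump((o,g),open(f"pics/{n}3.pkl","wb"));F=g["frame"][:,:,::-1]
    if n=="wrist": cv2.imwrite("pics/wrist4.png",F)
    else:
      c=F[150:300,220:350] if n=="scene" else F[60:210,220:350]
      ims.append(cv2.resize(c,None,fx=3,fy=4*.75,interpolation=cv2.INTER_CUBIC))
    for b in blobs(masks(g["frame"],(0,0,512,384))["red"]):
        if n!="wrist" and 230<b[1][0]<340 and 60<b[1][1]<260: print(n,b)
cv2.imwrite("pics/hov.png",np.hstack(ims))
```

```text
9.0 [ 0.46394123 -0.1496293   0.25911171] [-3.12326512e+00  3.35481234e-01  6.73247826e-04] [-0.02934362 -0.30957808 -1.14133415] 0.02184558218710618 [-0.46626051  0.14963084  0.73334452  1.99454289 -0.11637283  1.03896348
  0.10675368]
scene ([301, 160, 10, 26, 192], [305.1, 171.8])
side ([279, 69, 11, 21, 177], [283.9, 79.0])
side ([287, 106, 26, 13, 183], [298.1, 111.8])
```

View pics/hov.png

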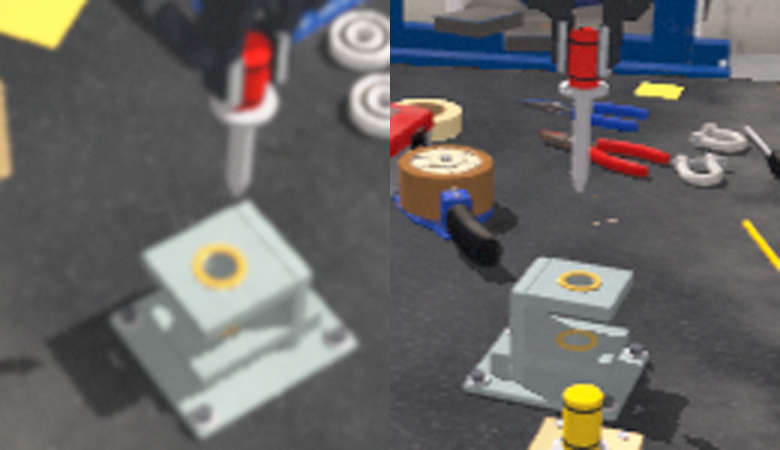

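View pics/wrist4.png

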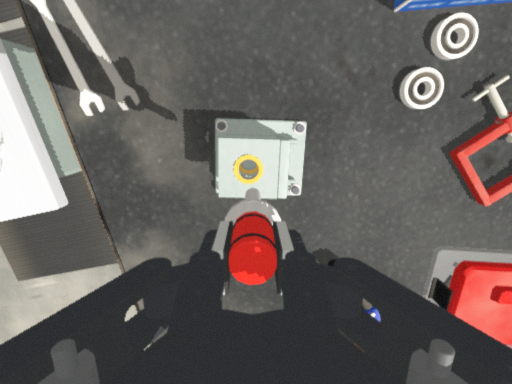

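The hover view shows the pin vertical, with its tip at scene (299,215) and side (283,123). In the wrist view the ring is at (248,169) with the tip at (253,193). Next I'll triangulate both.

Run:
```python
from h import *
L=lambda n:pickle.load(open(f"pics/{n}.pkl","rb"))
def ring(n,roi):
    o,f=L(n);m=masks(f["frame"],roi)["brass"]
    c=max(cv2.findContours(m,cv2.RETR_EXTERNAL,cv2.CHAIN_APPROX_NONE)[0],key=cv2.contourArea)
    e=cv2.fitEllipse(c);print(n,e,onz(o,f,*e[0],.092).round(4));return ray(o,f,*e[0])
rr=[ring("scene3",(270,220,320,260)),ring("side3",(258,145,305,160)),ring("wrist3",(225,145,275,192))]
print("ring tri",tri(rr),"2cam",tri(rr[:2]))
t=[ray(*L("scene3"),299,214.7),ray(*L("side3"),283.3,123.2)]
print("tip",tri(t)); t3=t+[ray(*L("wrist3"),253,190)];print(tri(t3))
# grip red axis
print("grip",tri([ray(*L("scene3"),305.1,171.8),ray(*L("side3"),283.9,79.)]))
o,f=L("wrist3");M=R.from_rotvec(o["orientation"]).as_matrix()
print(M.round(3)); c=np.array([.462,-.1425,.259])
# expected tip proj in each if pin on TCP axis
p=o["tcp_pos"]-M[:,2]*-(0)+M[:,2]*.0935
for n in("scene3","side3","wrist3"):print(n,proj(*L(n),p))
im=cv2.resize(f["frame"][140:215,210:300,::-1],None,fx=7,fy=7,interpolation=cv2.INTER_CUBIC);cv2.imwrite("pics/w4c.png",im)
```

```text
scene3 ((292.62176513671875, 238.26890563964844), (14.237152099609375, 17.63401985168457), 94.4046859741211) [ 0.4605 -0.1421  0.092 ]
side3 ((282.7634582519531, 153.1521453857422), (6.112249851226807, 13.936924934387207), 94.02629089355469) [ 0.4589 -0.1419  0.092 ]
wrist3 ((247.86288452148438, 168.81539916992188), (28.35356903076172, 29.050235748291016), 113.14996337890625) [ 0.4593 -0.1431  0.092 ]
ring tri [ 0.45943347 -0.14259952  0.09232872] 2cam [ 0.45957225 -0.14216578  0.09223954]
tip [ 0.46263884 -0.14996852  0.16638673]
[ 0.46318521 -0.14950998  0.16611207]
grip [ 0.4673593  -0.15082615  0.27118023]
[[ 0.977 -0.212 -0.   ]
 [-0.212 -0.977  0.   ]
 [-0.    -0.    -1.   ]]
scene3 [298.70040303 215.02475499]
side3 [282.21624246 123.20058179]
wrist3 [253.05352908 190.39215818]
```

View pics/w4c.png

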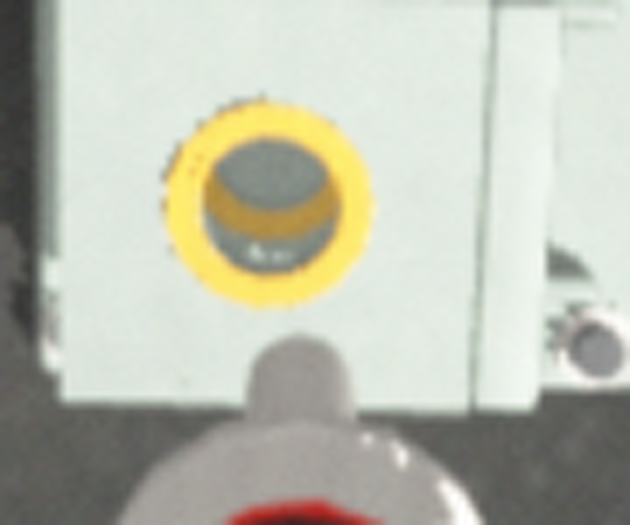

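send_rows:
  series:
    - [[-0.003,-0.003,0],[0,0,0]]
    - [[-0.0023,-0.003,0.005],[0,0,0]]
    - [[0,0,0.01],[0,0,0]]
    - [[0,0,0.015],[0,0,0]]
    - [[0,0,0.015],[0,0,0]]
    - [[0,0,0.01],[0,0,0]]
    - [[0,0,0.004],[0,0,0]]
    - [[0,0,0],[0,0,0]]
    - [[0,0,0],[0,0,0]]

```text
clock: 10.28
tcp_pos: [0.4605, -0.1436, 0.2007]
orientation: [-3.123, 0.338, -0.001]
contact_force: [0.4, 0.3, -1.4]
grip_width: 0.022
```

Run:
```python
from h import *
from bench import r,grab_frame
o=r.get_obs()
print(o["clock"],o["tcp_pos"],o["orientation"],o["contact_force"],o["grip_width"])
ims=[]
for n in("scene","side","wrist"):
    g=grab_frame(n);pickle.dump((o,g),open(f"pics/{n}4.pkl","wb"));F=g["frame"][:,:,::-1]
    c={"scene":F[190:260,260:325],"side":F[90:160,250:315],"wrist":F[130:250,200:305]}[n]
    ims.append(cv2.resize(c,(260,280),interpolation=cv2.INTER_CUBIC))
    print(n,proj(o,g,[.4595,-.1425,.092]),proj(o,g,o["tcp_pos"]-[0,0,.0935]))
cv2.imwrite("pics/hov2.png",np.hstack(ims))
```

```text
10.275 [ 0.46045693 -0.14362504  0.2006764 ] [-3.12330646e+00  3.37732954e-01 -1.36023166e-03] [ 0.35972542  0.29895732 -1.35023339] 0.02197140637995517
scene [292.44449518 238.72242445] [293.55054018 233.96381604]
side [282.53924569 153.02748618] [282.44669216 147.08979998]
wrist [251.6966604  185.21995209] [252.96389112 190.40826616]
```

View pics/hov2.png

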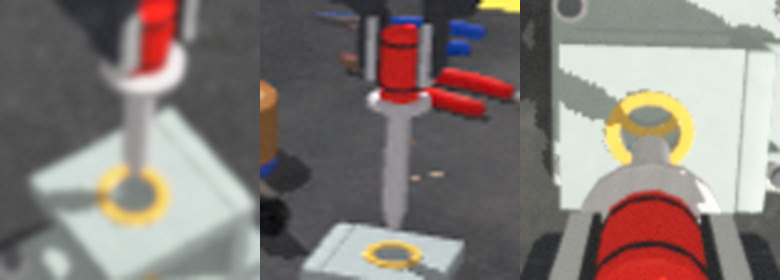

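Both views show the tip over the bore to within about 1 mm. I'll make a small correction and descend through the upper ear, checking force.

send_rows:
  series:
    - [[-0.0015,-0.001,0.005],[0,0,0]]
    - [[0,0,0.006],[0,0,0]]
    - [[0,0,0.006],[0,0,0]]
    - [[0,0,0.006],[0,0,0]]
    - [[0,0,0.006],[0,0,0]]
    - [[0,0,0.006],[0,0,0]]
    - [[0,0,0.006],[0,0,0]]
    - [[0,0,0.004],[0,0,0]]
    - [[0,0,0],[0,0,0]]

```text
clock: 11.55
tcp_pos: [0.4587, -0.1422, 0.155]
orientation: [3.123, -0.338, -0.001]
contact_force: [0.1, 0.2, -1.0]
grip_width: 0.0222
```

Run:
```python
from h import *
from bench import r,grab_frame
o=r.get_obs()
print(o["clock"],o["tcp_pos"],o["contact_force"],o["moment"],o["grip_width"])
ims=[]
for n in("scene","side","wrist"):
    g=grab_frame(n);F=g["frame"][:,:,::-1]
    c={"scene":F[190:260,260:325],"side":F[110:180,250:315],"wrist":F[130:250,200:305]}[n]
    ims.append(cv2.resize(c,(260,280),interpolation=cv2.INTER_CUBIC))
cv2.imwrite("pics/hov3.png",np.hstack(ims))
```

```text
11.55 [ 0.4586852  -0.14220471  0.15501348] [ 0.12867806  0.20897246 -0.95109192] [-0.01272146 -0.00350988  0.00027647] 0.022248365764224926
```

View pics/hov3.png

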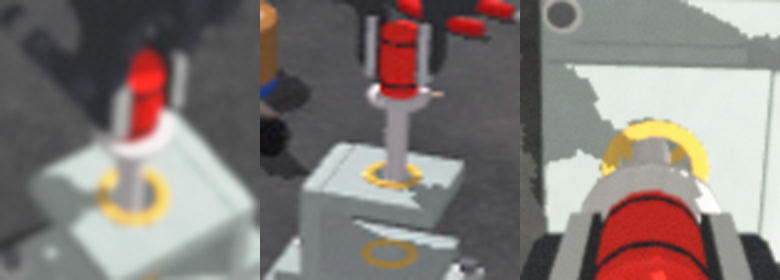

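The tip is inside the upper bore with no contact force. The shaft sits about 1 mm off centre, so I'll nudge it and carry on through the lower ear to just above home.

send_rows:
  series:
    - [[0.001,0,0.003],[0,0,0]]
    - [[0,0,0.005],[0,0,0]]
    - [[0,0,0.005],[0,0,0]]
    - [[0,0,0.005],[0,0,0]]
    - [[0,0,0.005],[0,0,0]]
    - [[0,0,0.005],[0,0,0]]
    - [[0,0,0.005],[0,0,0]]
    - [[0,0,0.005],[0,0,0]]
    - [[0,0,0.005],[0,0,0]]
    - [[0,0,0.002],[0,0,0]]
    - [[0,0,0],[0,0,0]]

```text
clock: 13.08
tcp_pos: [0.4598, -0.1424, 0.1102]
orientation: [3.123, -0.338, -0.0]
contact_force: [-0.2, -0.1, -1.3]
grip_width: 0.022
```

Run:
```python
from h import *
from bench import r,grab_frame
o=r.get_obs()
print(o["clock"],o["tcp_pos"],o["contact_force"],o["moment"],o["grip_width"])
ims=[]
for n in("scene","side","wrist"):
    g=grab_frame(n);F=g["frame"][:,:,::-1]
    c={"scene":F[200:270,260:325],"side":F[120:190,250:315],"wrist":F[130:250,200:305]}[n]
    ims.append(cv2.resize(c,(260,280),interpolation=cv2.INTER_CUBIC))
cv2.imwrite("pics/hov4.png",np.hstack(ims))
```

```text
13.075 [ 0.45976976 -0.14240853  0.11017388] [-0.24262331 -0.07199416 -1.26999651] [ 0.05324133 -0.03908775 -0.00123433] 0.021988969462227663
```

View pics/hov4.png

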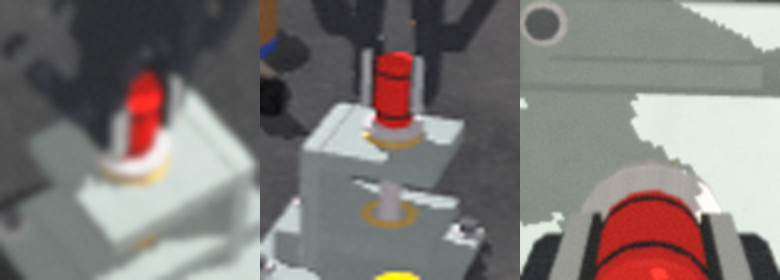

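The shaft is visible entering the lower ring, and the collar is a few mm above the upper one. I'll lower in small steps until the weight comes off.

send_rows:
  series:
    - [[0,0,0.001],[0,0,0]]
    - [[0,0,0.001],[0,0,0]]
    - [[0,0,0.001],[0,0,0]]
    - [[0,0,0.0005],[0,0,0]]
    - [[0,0,0],[0,0,0]]
    - [[0,0,0],[0,0,0]]

```text
clock: 13.98
tcp_pos: [0.4599, -0.1424, 0.1068]
orientation: [-3.123, 0.338, -0.0]
contact_force: [-0.3, 0.6, -2.0]
grip_width: 0.0225
```

send_rows:
  series:
    - [[0,0,0.0005],[0,0,0]]
    - [[0,0,0.0005],[0,0,0]]
    - [[0,0,0],[0,0,0]]
    - [[0,0,0],[0,0,0]]

```text
clock: 14.48
tcp_pos: [0.4599, -0.1424, 0.1065]
orientation: [-3.123, 0.338, -0.0]
contact_force: [-2.3, 1.7, 9.0]
grip_width: 0.0224
```

Run:
```python
from h import *
from bench import r,grab_frame
o=r.get_obs()
print(o["clock"],o["tcp_pos"],o["contact_force"],o["moment"],o["grip_width"])
ims=[]
for n in("scene","side","wrist"):
    g=grab_frame(n);F=g["frame"][:,:,::-1]
    c={"scene":F[200:270,260:325],"side":F[120:190,250:315],"wrist":F[130:250,200:305]}[n]
    ims.append(cv2.resize(c,(260,280),interpolation=cv2.INTER_CUBIC))
cv2.imwrite("pics/hov5.png",np.hstack(ims))
```

```text
14.475 [ 0.45994027 -0.1424136   0.10649706] [-2.27204519  1.74995823  8.9504442 ] [ 0.23267236  0.72112406 -0.00855078] 0.022427203280248314
```

View pics/hov5.png

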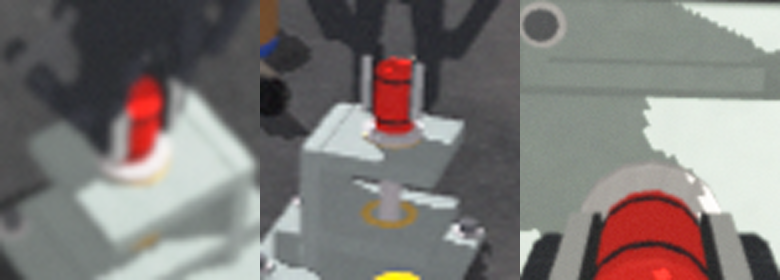

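The collar is down on the upper ring with 9 N of contact, at the expected height (TCP 0.1065). I'll let go and withdraw.

send_rows:
  series:
    - [[0,0,0],[0,0,0]]
    - [[0,0,0],[0,0,0]]
    - [[0,0,0],[0,0,0]]
    - [[0,0,0],[0,0,0]]
    - [[0,0,0],[0,0,0]]
    - [[0,0,0],[0,0,0]]
    - [[0,0,0],[0,0,0]]
    - [[0,0,0],[0,0,0]]
  fingers: 0

```text
clock: 15.62
tcp_pos: [0.4598, -0.1424, 0.1058]
orientation: [-3.123, 0.338, -0.0]
contact_force: [-1.0, -0.5, 0.1]
grip_width: 0.0853
```

send_rows:
  series:
    - [[0,0,-0.005],[0,0,0]]
    - [[0,0,-0.01],[0,0,0]]
    - [[0,0,-0.015],[0,0,0]]
    - [[0,0,-0.02],[0,0,0]]
    - [[0,0,-0.02],[0,0,0]]
    - [[0,0,-0.02],[0,0,0]]
    - [[0,0,-0.02],[0,0,0]]
    - [[0,0,-0.01],[0,0,0]]
    - [[0,0,0],[0,0,0]]
    - [[0,0,0],[0,0,0]]

```text
clock: 16.88
tcp_pos: [0.4594, -0.1422, 0.2253]
orientation: [-3.123, 0.337, 0.001]
contact_force: [-0.1, 0.2, 0.2]
grip_width: 0.0855
```

Run:
```python
from h import *
from bench import r,grab_frame
o=r.get_obs()
print(o["clock"],o["tcp_pos"],o["contact_force"],o["grip_width"])
ims=[]
for n in("scene","side","wrist"):
    g=grab_frame(n);F=g["frame"][:,:,::-1]
    c={"scene":F[110:280,150:325],"side":F[110:280,230:330],"wrist":F[110:290,170:340]}[n]
    ims.append(cv2.resize(c,(260,int(260*c.shape[0]/c.shape[1])),interpolation=cv2.INTER_CUBIC)[:250] if n!="side" else cv2.resize(c,(260,442))[:250])
    if n!="wrist":
        for z in(.092,.097,.137): print(n,z,proj(o,g,[.4595,-.1425,z]))
    print(blobs(masks(g["frame"],(230,100,320,280))["red"]))
cv2.imwrite("pics/fin.png",np.hstack(ims))
```

```text
16.875 [ 0.45940866 -0.14221469  0.22530512] [-0.08193811  0.20986106  0.21159214] 0.08550799357179145
scene 0.092 [292.44449518 238.72242445]
scene 0.097 [292.54682452 237.15828859]
scene 0.137 [293.39681878 224.16586151]
[([287, 218, 12, 22, 218], [292.6, 228.2])]
side 0.092 [282.53924569 153.02748618]
side 0.097 [282.63241451 151.15525081]
side 0.137 [283.39530946 135.8248125 ]
[([284, 106, 29, 13, 195], [297.4, 111.7]), ([279, 134, 10, 19, 168], [283.3, 143.3])]
[([241, 172, 26, 32, 648], [253.1, 187.9])]
```

View pics/fin.png

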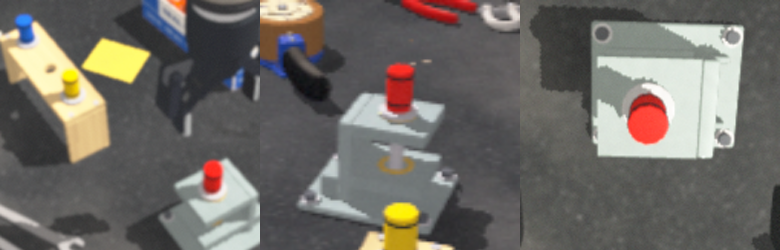

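The pin stands upright with its collar flat on the upper ear and the shaft through the lower ring. The yellow and blue pins are still in the rack and the gripper is clear.

```bash
python3 -c "
from bench import r
print(r.hand_in(), r.get_obs()['clock'])"
```

```text
the job is handed in; nothing more can be done
the job is handed in; nothing more can be done
```

The red pin is fully home in the bracket and the job is handed in. The clock read 16.9 s at the last check, against the 45 s limit.

- **What I did:** I gripped the red pin in the rack's middle hole and lifted it straight out. I lowered it through the upper ear, then the lower ear, and held it until the collar seated with about 9 N of contact at the expected height. Then I let go and withdrew upward.
- **Last checks:** After release, the pictures show the pin upright with its collar flat on the upper ring and the shaft through the lower ring. The grip's position fits a seated collar in both fixed cameras, to within 1–2 pixels. The yellow and blue pins are still in the rack, and the gripper is open and clear at zero force.
- **Disagreements:** The cameras differed by up to about 2 mm on the bore and pin positions, within their stated calibration. I averaged them, and no contact force showed until the collar seated. No check failed.

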